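# Set the jig's length stop and hold a square in its corner

## Task

Get the slide-tray squaring jig ready for its fence screws to be tightened: slide the length stop along the back fence until it is in line with the index clip (the small dark upright behind that fence) and leave it there. Then take the steel square, lay it flat on the jig's base plate and press it into the inside corner of the two fences until both its outer faces lie flush against them, and finish still holding it and pressing it steadily but gently against both fences. Do not let go at the end, and do not disturb the petri dish, vial and sample pot standing about.

Things in the scene. Friction and masses are not known exactly. Their poses are not given: they have to be found in the camera images.
- jig: Fixed jig: flat aluminium base plate 130 (x) x 180 (y) x 8 mm carrying two upright fences; its machined faces are smooth (friction with the square about 0.25). Origin at the centre of the plate's underside, on the worktop; z up, plate top 8 mm above the origin. The inside corner of the fences, at the far left, is at x = +45, y = +70 mm. The square is home when its handle's centre line stands at x = +9, y = +34 mm in this frame, with the square's axes parallel to the jig's.
- back_fence: Back fence of the jig (fixed to it): bar 12 mm thick along the jig's y, its face towards the robot at jig x = +45 mm, running from y = -85 to +82 mm; top 38 mm above the worktop. Its frame coincides with the jig's (origin at the centre of the plate's underside).
- side_fence: Side fence of the jig (fixed to it): bar 12 mm thick along the jig's x with two screw heads on top, its inner face, looking to -y, at jig y = +70 mm, running from x = -45 to +45 mm; top 38 mm above the worktop. Its frame coincides with the jig's (origin at the centre of the plate's underside).
- stop (a joint): Length stop, a grey plastic saddle 16 mm wide that slides along the top of the back fence, with a finger that hangs in front of the fence, 19 mm deep, down to 7 mm above the base plate. Value in m, 0 at the corner end, growing to 0.122 as it slides away from the corner (jig -y). About 2.5 N of friction holds it where it is left. At the start it stands within the square's place in the corner.
- stop_grip (a point): Point in the upright grip of the length stop: a ribbed block 18 (jig x) x 14 (jig y) mm, from 47 to 83 mm above the worktop; this point is on its centre line 68 mm above the worktop, at jig x = +51 mm. Axes as the jig's; the stop slides along y.
- index_clip: Index clip: slim upright dark steel clip 8 mm wide (jig y), 38 mm tall with a 14 mm wide foot, fixed to the rear of the back fence (it takes up jig x = +57 to +73.5 mm), top 46 mm above the worktop. Origin under its middle in y, at the level of the base plate's top, jig x = +61.5 mm; axes as the jig's. The stop is set when the stop grip has the same y as the clip in the jig's frame.
- square: Loose L-shaped steel positioning square, 0.25 to 0.5 kg, lying flat: two legs 80 mm long, 18 mm wide, 20 mm high at right angles, outermost corner relieved, with a diagonal brace between the legs that carries an upright handle. Origin on the underside below the handle's centre; outer faces at x = +36 mm and y = +36 mm, the +x face goes against the back fence and the +y face against the side fence; the legs reach to -44 mm.
- square_grip (a point): Centre of the upright handle of the square, 44 mm above the square's underside. The handle is a flat bar 14 mm thick and 36 mm long, from 20 to 60 mm above the underside, its thickness along the direction (+x, +y) of the square at 45 degrees (which points to its outer corner), its length along (+x, -y). Axes as the square's.
- petri_dish: Bystander: flat whitish round petri dish, 89 mm across, 15 mm high; origin at the centre of its underside. Leave alone.
- vial: Bystander: small control vial with a screw cap, 24 mm across, 45 mm high; origin at the centre of its underside. Leave alone.
- pot: Bystander: sample pot with a white lid, 45 mm across, 48 mm high; origin at the centre of its underside. Leave alone.
There are look-alikes about, which are no part of the job. Leave any yellow look-alike of the square alone.

How it is judged:
On the way, in this order (a step that is already met when the one before it is completed fails the run):
1. the length stop is in line with the index clip (within 5 mm) (y of stop_grip in the frame of index_clip between -0.005 and 0.005 m and velocity of joint stop between -0.01 and 0.01 m/s), for 0.3 s.
2. the square lies flat in the corner and is pressed against both fences (x of square_grip in the frame of jig between 0.007 and 0.0115 m and y of square_grip in the frame of jig between 0.032 and 0.0365 m and angle between the x axis of square_grip and the x axis of jig, either way round below 0.03 rad and angle between square_grip's own z axis and vertical below 0.04 rad and height (world z) of square_grip between 0.049 and 0.055 m and contact force between square and back_fence above 1.5 N and contact force between square and side_fence above 1.5 N and contact force between square and the fingers above 1 N), for 0.5 s.
At the end, for the whole second after the job is handed in: Stop within 5 mm of the index clip along the fence; square flat on the plate (tilt under 0.04 rad), within about 2 mm of home each way and 0.03 rad of parallel to the fences, still, pressed with over 1.5 N against each fence, fingers still holding or pressing it (all of step 2 and y of stop_grip in the frame of index_clip between -0.005 and 0.005 m and linear speed of square below 0.01 m/s); the arm keeps its last pose, push and grip.
It fails at once if the square is rammed against a fence (over 45 N) (contact force between square and back_fence above 45 N or contact force between square and side_fence above 45 N).
It fails at once if the petri dish is moved more than 3 cm or tipped over (distance of petri_dish from where it was at the start of the episode above 0.03 m or angle between petri_dish's own z axis and vertical above 0.5 rad).
It fails at once if the vial is moved more than 3 cm or tipped over (distance of vial from where it was at the start of the episode above 0.03 m or angle between vial's own z axis and vertical above 0.5 rad).
It fails at once if the sample pot is moved more than 3 cm or tipped over (distance of pot from where it was at the start of the episode above 0.03 m or angle between pot's own z axis and vertical above 0.5 rad).
It also fails if it takes over 72 s, if anything falls off the work surface, if the arm or the gripper's body presses on something with over 40 N, if the wrist force passes 120 N, or if a joint passes its speed limit or range.

## Robot

A 6-joint arm with a two-finger parallel gripper is mounted at the origin on a cart in front of the work surface, level with it; the furniture and walls round the work are solid. World frame = base frame: x ahead of the robot, y to its left, z up, the work surface at z = 0. Lengths are in m, angles in rad, forces in N, time in s.
With the tool pointing down it reaches from about 0.375 to 0.9 m from the base axis. Payload 3.1 kg.
Tool frame: the origin (TCP) lies midway between the tips of the shut fingers; the grasp point (between the pads) lies 19 mm behind it; z points along the fingers, y is the line along which they close (so a half turn about z gives the same grasp; the last joint's range is limited). The gripper opens to 87 mm and grips with 3 to 60 N. Pads are 19 mm wide; open, the fingers measure 117 mm over their backs; the gripper's body (75 mm by 190 mm) begins 51 mm behind the grasp point.
Start: joints at [1.103, 0.527, 1.433, -0, 1.181, -0.178], TCP at [0.178, 0.599, 0.223] pointing down, gripper open.
Joint ranges: [-3.08, 3.08], [-0.75, 2.2], [0.22, 2.44], [-1.43, 4.57], [0, 2.65], [-2.85, 2.85]. Speed limits (rad/s): [2.79, 2.79, 3.14, 3.14, 3.14, 3.14].

## Interface

Orientations are given as a rotation vector (axis times angle).
In Python, from bench import arm gives the robot as it stands.
- The arm moves only by the tool play_rows, never from a script. Its argument "increments" is a list of rows, each an object with "travel": the shift along the tool's x, y, z in units of 25 mm (1.0 is 25 mm), a list of three; "delta_rot": the turn, a rotation vector about the tool's x, y, z in units of 5 degrees (1.0 is 5 degrees), a list of three; "grip": the closure in counts, from 0 (fully open) to 255 (shut). A call has 1 to 8 rows; each row is the pose to reach, as a shift and turn from the pose commanded when the call began, along the tool's axes at that moment; what a row does not reach only later rows make up. A row lasts 1/10 s, in which the tool goes at most 50 mm and 8.59 degrees, less where a joint would pass 70% of its speed; a pose out of reach is approached as far as the arm can. A call with a gripper value outside its range is refused whole. The fingers move at their own pace and stop on an object; "force" is the grip in N (left out, the last holds). Time passes only in rows, so rows that repeat a pose let the fingers close. It gives the time, the measured TCP pose, the force, the opening and the grip force at its end, in the units of the state.
- arm.sense(): the state, without advancing time (a new reading comes with each control period).
- arm.capture(name): name is "scene" or "top"; returns the picture (400x640x3 uint8, red, green, blue); there is no depth.
- arm.calibration(name): a dict with "camera_matrix" (3x3 intrinsics, pixels), "extrinsics" (4x4, takes a point from world to camera coordinates). Camera axes: x right, y down, z forward; pixel columns grow to the right and rows downward; lengths in m; the calibration is good to about 2 mm. A picture is of the moment at which its call begins. calibration takes no time and is no camera call.
- arm.close_job(): hands the job in; it is judged then, once.
The state is a dict: "t": time; "q": joint angles; "joint_vel": joint speeds; "effort": joint torques, N m; "ee_pos": TCP position; "tcp_rot": TCP orientation; "contact_force": force on the tool from outside, world axes, zero at the start; "ft_torque": the same for the moment, N m; "width": opening from 0.0 (shut) to 1.0 (fully open); "grasp_force": force on a finger pad.
Only numpy, scipy, OpenCV 4.12 (cv2) and the standard library are available. Lean on these libraries where they do the work, as an engineer would, in place of code of your own. Each camera call takes 0.05 s, during which the arm holds its last target. There are 200 camera calls.

## Working session

There is one attempt and no reset: what is moved stays moved. The work goes in short steps, Python scripts to look and compute and a tool call to move; the robot and the scene stay as the last step left them, time stands still between calls to the robot, and variables do not carry over. Pictures are saved under pics/ and viewed, at most 10 in all, crops included, and the job is handed in when it is done.

Besides the shell and the picture viewer there is one more tool, called after "Emit:" in YAML: its name, and indented under it one key for each argument. play_rows: Moves the arm, as the interface text tells. Its arguments: {"type":"object","properties":{"increments":{"type":"array","items":{"type":"object","properties":{"travel":{"type":"array","items":{"type":"number"}},"delta_rot":{"type":"array","items":{"type":"number"}},"grip":{"type":"number"}}}},"force":{"type":"number"}},"required":["increments"]}

```bash
mkdir -p pics; ls
python3 - <<'E'
from bench import arm
import cv2
for n in("scene","top"):
    im=arm.capture(n); cv2.imwrite(f"pics/{n}0.png",im[:,:,::-1])
    c=arm.calibration(n); print(n,c)
s=arm.sense(); print(s)
E
```

```text
pics
scene {'camera_matrix': array([[488.09241653,   0.        , 325.83870964],
       [  0.        , 488.09241653, 197.91807427],
       [  0.        ,   0.        ,   1.        ]]), 'extrinsics': array([[-6.04944866e-01, -7.96267265e-01, -3.89731783e-04,
         1.78806690e-01],
       [-4.68113906e-01,  3.56034111e-01, -8.08770105e-01,
         3.74721803e-01],
       [ 6.44135917e-01, -4.89078884e-01, -5.88124788e-01,
         4.83781461e-01],
       [ 0.00000000e+00,  0.00000000e+00,  0.00000000e+00,
         1.00000000e+00]])}
top {'camera_matrix': array([[378.94962838,   0.        , 320.91257016],
       [  0.        , 378.94962838, 196.57215724],
       [  0.        ,   0.        ,   1.        ]]), 'extrinsics': array([[-0.00281873, -0.99936599, -0.03549187, -0.17964303],
       [-0.98883876,  0.00807254, -0.14877077,  0.54151059],
       [ 0.14896296,  0.03467639, -0.98823458,  0.86289903],
       [ 0.        ,  0.        ,  0.        ,  1.        ]])}
{'t': 0.1, 'q': array([ 1.10348881e+00,  5.28361788e-01,  1.43379418e+00, -2.39207662e-05,
        1.18140698e+00, -1.78503956e-01]), 'joint_vel': array([-0.00058738, -0.00157972, -0.0039756 , -0.0003765 ,  0.00032477,
        0.00097305]), 'effort': array([-3.39547350e-04, -4.40991855e+01, -1.77150536e+01,  6.34158100e-02,
        5.34578261e-02, -5.68169196e-05]), 'ee_pos': array([0.17767601, 0.59851082, 0.22167014]), 'tcp_rot': array([-4.51975335e-01, -3.10829822e+00,  2.94543213e-03]), 'contact_force': array([-0.37500844,  0.2182271 , -1.17610461]), 'ft_torque': array([0.03051602, 0.03935641, 0.04266064]), 'grasp_force': 0.0, 'width': 0.9966006658725358}
```

View pics/scene0.png

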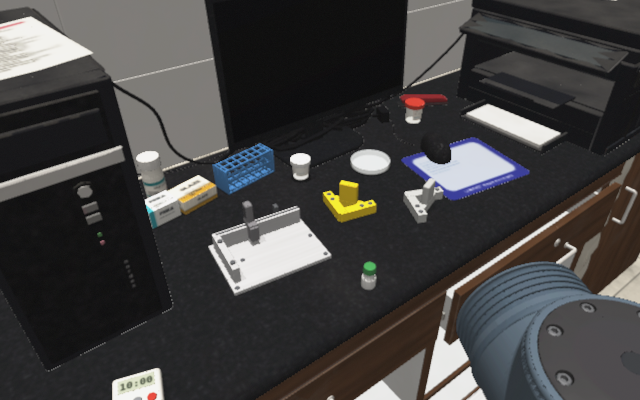

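View pics/top0.png

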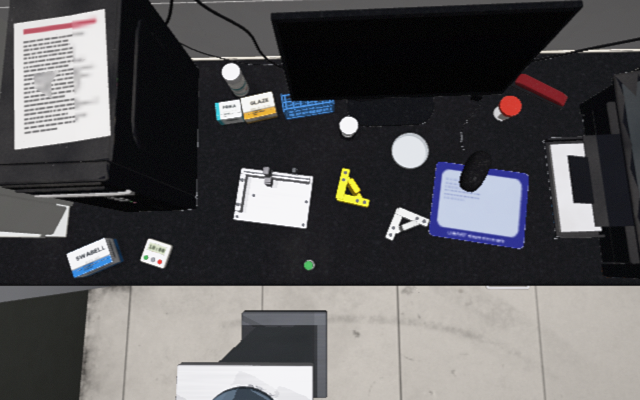

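The scene view shows the jig at about (270,245), with the stop at (250,225). The steel grey square is at (425,198), and a yellow look-alike is at (348,200). In the top view the jig is at (273,198), the grey square at (405,222), the yellow one at (350,188), the vial at (309,265), the dish at (410,150) and the pot at (348,126). The grey one fits "steel". I'll enlarge to confirm.

Run:
```python
import cv2,numpy as np
a=cv2.imread("pics/top0.png");b=cv2.imread("pics/scene0.png")
A=cv2.resize(a[155:250,228:318],None,fx=4.4,fy=4.4,interpolation=2)
B=cv2.resize(a[195:250,375:440],None,fx=5,fy=5,interpolation=2)
C=cv2.resize(b[195:295,200:340],None,fx=2.8,fy=2.8,interpolation=2)
o=np.zeros((600,800,3),np.uint8)
o[:A.shape[0],:A.shape[1]]=A; o[:B.shape[0],400:400+B.shape[1]]=B; o[300:300+C.shape[0],400:400+C.shape[1]]=C[:300]
D=cv2.resize(b[165:230,390:460],None,fx=2.7,fy=2.7,interpolation=2);o[420:420+D.shape[0],:D.shape[1]]=D
cv2.imwrite("pics/c1.png",o)
```

```text
(no output)
```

View pics/c1.png

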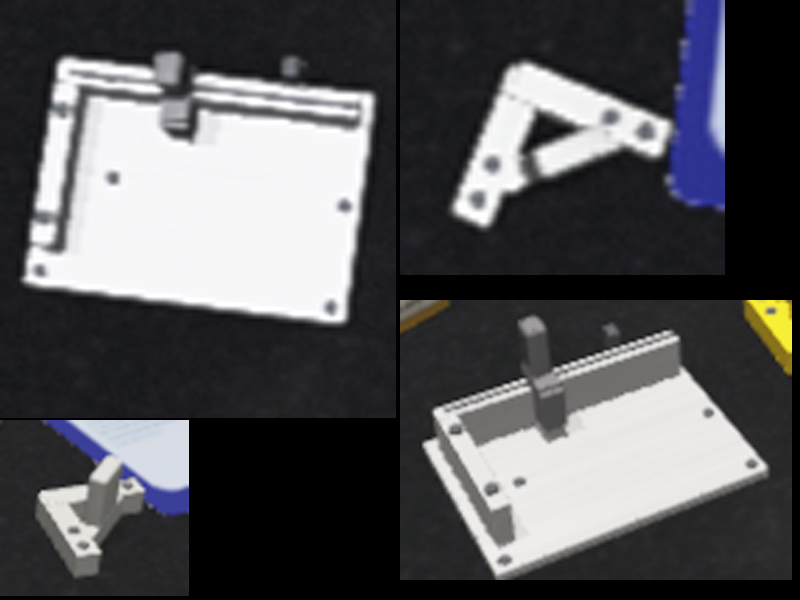

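The crop confirms it. The grey L with its upright handle lies at top (405,222). Its outer corner is at about (398,208) and its leg ends are at (426,222) and (391,237). The grey stop stands at about (267,170) and the dark index clip at (294,170), right of the stop and behind the fence.

```bash
cat > h.py <<'E'
import numpy as np,cv2
from bench import arm
from scipy.optimize import least_squares
from scipy.spatial.transform import Rotation as R
def cal(n):
    c=arm.calibration(n); return c["camera_matrix"],c["extrinsics"]
def proj(n,P):
    K,E=cal(n); p=(np.atleast_2d(P)@E[:3,:3].T+E[:3,3])@K.T; return p[:,:2]/p[:,2:]
def ray(n,uv,z):
    K,E=cal(n); c=-E[:3,:3].T@E[:3,3]; d=E[:3,:3].T@np.linalg.inv(K)@[*uv,1]; return c+d*(z-c[2])/d[2]
def tri(u1,u2):  # top, scene
    A=[]
    for n,uv in(("top",u1),("scene",u2)):
        K,E=cal(n);P=K@E[:3]; A+=[uv[0]*P[2]-P[0],uv[1]*P[2]-P[1]]
    v=np.linalg.svd(np.array(A))[2][-1]; return v[:3]/v[3]
def pose(pts): # [(view,uv,local xyz)], planar fit
    def f(p,k=False):
        c,s=np.cos(p[2]),np.sin(p[2]); r=[]
        for n,uv,l in pts: r+=list(proj(n,[p[0]+c*l[0]-s*l[1],p[1]+s*l[0]+c*l[1],l[2]])[0]-uv)
        return np.array(r)
    p0=ray(*pts[0][:2],pts[0][2][2]); best=min((least_squares(f,[p0[0],p0[1],y],loss="soft_l1") for y in(-2,-.7,.7,2)),key=lambda r:r.cost)
    return best.x,f(best.x).reshape(-1,2).round(1)
E
cat > m.py <<'E'
from h import *
a=cv2.imread("pics/top0.png",0);b=cv2.imread("pics/scene0.png",0)
T=lambda x,y:(228+x/4.4-.4,155+y/4.4-.4)
S=lambda x,y:(200+(x-400)/2.8-.3,195+(y-300)/2.8-.3)
Q=lambda x,y:(375+(x-400)/5-.4,195+y/5-.4)
U=lambda x,y:(390+x/2.7-.3,165+(y-420)/2.7-.3)
sub=lambda im,p:cv2.cornerSubPix(im,np.array([[p]],np.float32),(2,2),(-1,-1),(3,20,.01))[0,0] 
J=[("top",T(22,284),(-.065,.09,.008)),("top",T(347,323),(-.065,-.09,.008)),("top",T(376,95),(.065,-.09,.008)),
("scene",S(500,574),(-.065,.09,.008)),("scene",S(767,467),(-.065,-.09,.008)),("scene",S(680,345),(.045,-.085,.038)),
("top",T(78,83),(.045,.07,.038)),("top",T(60,58),(.057,.082,.038))]
for name,L in(("jig",J),("sq",[("top",Q(515,62),(.036,.036,.02)),("top",Q(672,125),(.036,-.044,.02)),("top",Q(660,158),(.018,-.044,.02)),("top",Q(452,210),(-.044,.036,.02)),("top",Q(490,227),(-.044,.018,.02)),
("scene",U(38,496),(.036,.036,.02)),("scene",U(145,488),(.018,-.044,.02)),("scene",U(77,558),(-.044,.036,.02)),("scene",U(99,545),(-.044,.018,.02))])):
    p,r=pose(L); print(name,p.round(4),np.degrees(p[2]).round(1),r.tolist())
    if name=="jig":
        c,s=np.cos(p[2]),np.sin(p[2]); M=np.array([[c,s],[-s,c]])
        for nm,uv,z in(("stop top",T(170,63),.083),("clip top",T(291,68),.046)):
            w=ray("top",uv,z); print(nm,w.round(4),(M@(w[:2]-p[:2])).round(4))
        for nm,uv,z in(("stop top s",S(532,326),.083),("clip top s",S(611,330),.046)):
            w=ray("scene",uv,z); print(nm,w.round(4),(M@(w[:2]-p[:2])).round(4))
for nm,uv,z in(("vial",(309,265),.045),("dish",(410,150),.015),("pot",(348,126),.048)): print(nm,ray("top",uv,z).round(3))
print(R.from_rotvec(arm.sense()["tcp_rot"]).as_matrix().round(3))
E
python3 m.py
```

```text
Traceback (most recent call last):
  File "m.py", line 13, in <module>
    p,r=pose(L); print(name,p.round(4),np.degrees(p[2]).round(1),r.tolist())
        ~~~~^^^
  File "h.py", line 21, in pose
    p0=ray(*pts[0][:2],pts[0][2][2]); best=min((least_squares(f,[p0[0],p0[1],y],loss="soft_l1") for y in(-2,-.7,.7,2)),key=lambda r:r.cost)
                                           ~~~^^^^^^^^^^^^^^^^^^^^^^^^^^^^^^^^^^^^^^^^^^^^^^^^^^^^^^^^^^^^^^^^^^^^^^^^^^^^^^^^^^^^^^^^^^^^^
  File "h.py", line 21, in <genexpr>
    p0=ray(*pts[0][:2],pts[0][2][2]); best=min((least_squares(f,[p0[0],p0[1],y],loss="soft_l1") for y in(-2,-.7,.7,2)),key=lambda r:r.cost)
                                                ~~~~~~~~~~~~~^^^^^^^^^^^^^^^^^^^^^^^^^^^^^^^^^^
  File "h.py", line 19, in f
    for n,uv,l in pts: r+=list(proj(n,[p[0]+c*l[0]-s*l[1],p[1]+s*l[0]+c*l[1],l[2]])[0]-uv)
                               ~~~~^^^^^^^^^^^^^^^^^^^^^^^^^^^^^^^^^^^^^^^^^^^^^^^^
  File "h.py", line 8, in proj
    K,E=cal(n); p=(np.atleast_2d(P)@E[:3,:3].T+E[:3,3])@K.T; return p[:,:2]/p[:,2:]
        ~~~^^^
  File "h.py", line 6, in cal
    c=arm.calibration(n); return c["camera_matrix"],c["extrinsics"]
ValueError: time passes only in moves, steps and waits
```

```bash
cat > h.py <<'E'
import numpy as np,cv2
from bench import arm
from functools import lru_cache
from scipy.spatial.transform import Rotation as R
@lru_cache
def cal(n):
    c=arm.calibration(n); return c["camera_matrix"],c["extrinsics"]
def ray(n,uv,z):
    K,E=cal(n); c=-E[:3,:3].T@E[:3,3]; d=E[:3,:3].T@np.linalg.inv(K)@[*uv,1]; return c+d*(z-c[2])/d[2]
def pose(pts): # [(view,uv,local xyz)]: cast to plane, rigid 2D fit
    W=np.array([ray(n,uv,l[2]+dz)[:2] for n,uv,l,*q in pts for dz in [0]]); L=np.array([p[2][:2] for p in pts])
    w=W@[1,1j]; l=L@[1,1j]; a=np.angle(np.sum((w-w.mean())*np.conj(l-l.mean()))); t=w.mean()-l.mean()*np.exp(1j*a)
    e=w-(l*np.exp(1j*a)+t); return np.array([t.real,t.imag,a]),np.c_[e.real,e.imag].round(4)
E
python3 m.py
```

```text
jig [ 0.5432 -0.0631 -0.1354] -7.8 [[-0.0002, 0.0004], [0.0014, -0.0028], [0.0007, -0.0012], [-0.0011, -0.0014], [0.0019, 0.0013], [-0.0053, 0.0047], [0.001, -0.0005], [0.0017, -0.0004]]
stop top [ 0.5987 -0.0591  0.083 ] [0.0545 0.0114]
clip top [ 0.6037 -0.1183  0.046 ] [ 0.0673 -0.0466]
stop top s [ 0.5931 -0.0546  0.083 ] [0.0483 0.0151]
clip top s [ 0.6033 -0.1159  0.046 ] [ 0.0666 -0.0443]
sq [ 0.4709 -0.384  -0.3976] -22.8 [[-0.0017, -0.0009], [-0.0013, -0.0003], [-0.0004, -0.0009], [0.0017, 0.0001], [0.0006, -0.001], [-0.0052, 0.0034], [0.0012, -0.0009], [-0.0015, 0.0035], [0.0066, -0.003]]
vial [ 0.381 -0.155  0.045]
dish [ 0.658 -0.401  0.015]
pot [ 0.71  -0.249  0.048]
[[-0.959  0.285 -0.001]
 [ 0.285  0.959 -0.002]
 [ 0.    -0.002 -1.   ]]
```

```bash
cat >> h.py <<'E'
def go(x,y,z,yawy): # prints travel/rot units to reach the world pose (tool down, tool y at yawy deg)
    s=arm.sense(); M=R.from_rotvec(s["tcp_rot"]); t=M.inv().apply(np.array([x,y,z])-s["ee_pos"])/.025
    a=np.radians(yawy); Y=np.array([np.cos(a),np.sin(a),0]); Z=np.array([0,0,-1.]); T=R.from_matrix(np.c_[np.cross(Y,Z),Y,Z])
    print("travel",t.round(2),"rot",(np.degrees((M.inv()*T).as_rotvec())/5).round(2),"F",s["contact_force"].round(1),"t",round(s["t"],2),"w",round(s["width"],3))
E
python3 -c "
from h import *
go(.44,-.05,.2,82.2); go(.5955,-.057,.2,82.2)
print(ray('top',(198,205),0),ray('top',(198,205),.35))"
```

```text
travel [-17.45 -21.88   0.9 ] rot [-0.02 -0.01 -1.75] F [-0.4  0.2 -1.2] t 0.1 w 0.997
travel [-23.49 -20.37   0.9 ] rot [-0.02 -0.01 -1.75] F [-0.4  0.2 -1.2] t 0.1 w 0.997
[0.5273767  0.12572699 0.        ] [ 0.48170479 -0.00248353  0.35      ]
```

```bash
python3 -c "
from h import *
for u in ((48,366),(172,308),(128,152),(210,250)): print(u,ray('scene',u,0).round(3))
for z in (.2,.3,.4,.5): print(z,ray('scene',(125,150),z).round(3),ray('top',(133,192),z).round(3),ray('top',(198,205),z).round(3))"
```

```text
(48, 366) [0.533 0.304 0.   ]
(172, 308) [0.528 0.125 0.   ]
(128, 152) [1.044 0.016 0.   ]
(210, 250) [0.615 0.017 0.   ]
0.2 [0.688 0.096 0.2  ] [0.528 0.184 0.2  ] [0.501 0.052 0.2  ]
0.3 [0.503 0.134 0.3  ] [0.511 0.129 0.3  ] [0.488 0.016 0.3  ]
0.4 [0.318 0.173 0.4  ] [0.495 0.075 0.4  ] [ 0.475 -0.021  0.4  ]
0.5 [0.134 0.212 0.5  ] [0.478 0.02  0.5  ] [ 0.462 -0.057  0.5  ]
```

Emit:
play_rows:
  increments:
    - {"travel": [-17.4,-21.9,0],"delta_rot": [0,0,-1.75],"grip": 60}
    - {"travel": [-17.4,-21.9,0],"delta_rot": [0,0,-1.75],"grip": 60}
    - {"travel": [-17.4,-21.9,0],"delta_rot": [0,0,-1.75],"grip": 60}
    - {"travel": [-17.4,-21.9,0],"delta_rot": [0,0,-1.75],"grip": 60}
    - {"travel": [-17.4,-21.9,0],"delta_rot": [0,0,-1.75],"grip": 60}
    - {"travel": [-17.4,-21.9,0],"delta_rot": [0,0,-1.75],"grip": 60}
    - {"travel": [-17.4,-21.9,0],"delta_rot": [0,0,-1.75],"grip": 60}

```text
t: 0.8
ee_pos: [0.3088, 0.2726, 0.2225]
tcp_rot: [0.212, 3.134, -0.0]
contact_force: [1.5, 0.1, -0.2]
width: 0.762
grasp_force: 0.0
```

```bash
python3 -c "
from h import *
go(.44,-.05,.2,82.2); go(.5955,-.057,.12,82.2)"
```

```text
travel [ -6.94 -12.08   0.9 ] rot [-0.    0.    0.01] F [ 1.5  0.1 -0.2] t 0.8 w 0.762
travel [-13.14 -11.52   4.1 ] rot [-0.    0.    0.01] F [ 1.5  0.1 -0.2] t 0.8 w 0.762
```

Emit:
play_rows:
  increments:
    - {"travel": [-6.9,-12.1,1],"delta_rot": [0,0,0],"grip": 110}
    - {"travel": [-6.9,-12.1,1],"delta_rot": [0,0,0],"grip": 110}
    - {"travel": [-6.9,-12.1,1],"delta_rot": [0,0,0],"grip": 110}
    - {"travel": [-6.9,-12.1,1],"delta_rot": [0,0,0],"grip": 110}
    - {"travel": [-6.9,-12.1,1],"delta_rot": [0,0,0],"grip": 110}
    - {"travel": [-6.9,-12.1,1],"delta_rot": [0,0,0],"grip": 110}
    - {"travel": [-6.9,-12.1,1],"delta_rot": [0,0,0],"grip": 110}
    - {"travel": [-13.1,-11.5,4],"delta_rot": [0,0,0],"grip": 110}

```text
t: 1.6
ee_pos: [0.4839, -0.057, 0.1769]
tcp_rot: [0.228, 3.131, -0.004]
contact_force: [0.9, -0.2, 0.5]
width: 0.571
grasp_force: 0.0
```

```bash
python3 -c "
from h import *
go(.5955,-.057,.11,82.2);go(.5955,-.057,.054,82.2)"
```

```text
travel [-4.41  0.65  2.69] rot [-0.03  0.03 -0.1 ] F [ 0.9 -0.2  0.5] t 1.6 w 0.571
travel [-4.4   0.66  4.93] rot [-0.03  0.03 -0.1 ] F [ 0.9 -0.2  0.5] t 1.6 w 0.571
```

Emit:
play_rows:
  increments:
    - {"travel": [-4.4,0.65,2.7],"delta_rot": [0,0,0],"grip": 110}
    - {"travel": [-4.4,0.65,2.7],"delta_rot": [0,0,0],"grip": 110}
    - {"travel": [-4.4,0.65,2.7],"delta_rot": [0,0,0],"grip": 110}
    - {"travel": [-4.4,0.65,2.7],"delta_rot": [0,0,0],"grip": 110}
    - {"travel": [-4.4,0.65,2.7],"delta_rot": [0,0,0],"grip": 110}

```text
t: 2.1
ee_pos: [0.5935, -0.049, 0.1074]
tcp_rot: [-0.213, -3.131, -0.001]
contact_force: [-1.1, -0.1, 0.1]
width: 0.567
grasp_force: 0.0
```

```bash
python3 -c "
from h import *
go(.5955,-.057,.054,82.2)
o=[cv2.resize(arm.capture('scene')[160:300,180:350],None,fx=2.3,fy=2.3),cv2.resize(arm.capture('top')[130:270,220:390],None,fx=2.3,fy=2.3)]
cv2.imwrite('pics/s2.png',np.hstack(o)[:,:,::-1])"
```

```text
travel [-0.13 -0.31  2.14] rot [ 0.   -0.04  0.  ] F [-1.1 -0.1  0.1] t 2.1 w 0.567
```

View pics/s2.png

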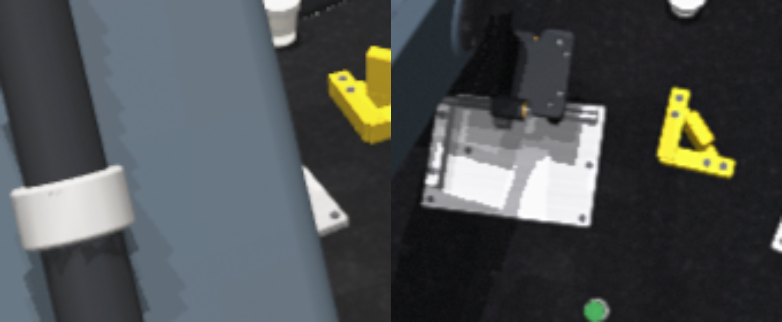

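The arm hides the stop in both views, but the gripper sits over the back fence as planned. I'll descend and close gently.

Emit:
play_rows:
  increments:
    - {"travel": [-0.1,-0.3,1],"delta_rot": [0,0,0],"grip": 110}
    - {"travel": [-0.1,-0.3,2.1],"delta_rot": [0,0,0],"grip": 110}
    - {"travel": [-0.1,-0.3,2.1],"delta_rot": [0,0,0],"grip": 110}
    - {"travel": [-0.1,-0.3,2.1],"delta_rot": [0,0,0],"grip": 255}
    - {"travel": [-0.1,-0.3,2.1],"delta_rot": [0,0,0],"grip": 255}
    - {"travel": [-0.1,-0.3,2.1],"delta_rot": [0,0,0],"grip": 255}
    - {"travel": [-0.1,-0.3,2.1],"delta_rot": [0,0,0],"grip": 255}
    - {"travel": [-0.1,-0.3,2.1],"delta_rot": [0,0,0],"grip": 255}
  force: 15

```text
t: 3.0
ee_pos: [0.5965, -0.0571, 0.0566]
tcp_rot: [0.213, 3.133, -0.0]
contact_force: [0.1, -0.0, 0.8]
width: 0.204
grasp_force: 0.0
```

Emit:
play_rows:
  increments:
    - {"travel": [0,0,0],"delta_rot": [0,0,0],"grip": 255}
    - {"travel": [0,0,0],"delta_rot": [0,0,0],"grip": 255}

```text
t: 3.2
ee_pos: [0.5964, -0.0571, 0.0564]
tcp_rot: [0.213, 3.134, -0.0]
contact_force: [-0.7, 0.3, 3.5]
width: 0.159
grasp_force: 15.0
```

Emit:
play_rows:
  increments:
    - {"travel": [0,-0.5,0],"delta_rot": [0,0,0],"grip": 255}
    - {"travel": [0,-1.1,0],"delta_rot": [0,0,0],"grip": 255}
    - {"travel": [0,-1.7,0],"delta_rot": [0,0,0],"grip": 255}
    - {"travel": [0,-2.1,0],"delta_rot": [0,0,0],"grip": 255}
    - {"travel": [0,-2.35,0],"delta_rot": [0,0,0],"grip": 255}
    - {"travel": [0,-2.35,0],"delta_rot": [0,0,0],"grip": 255}
    - {"travel": [0,-2.35,0],"delta_rot": [0,0,0],"grip": 255}

```text
t: 3.9
ee_pos: [0.5884, -0.118, 0.0564]
tcp_rot: [0.214, 3.133, -0.004]
contact_force: [0.6, -2.7, 5.2]
width: 0.159
grasp_force: 15.0
```

Emit:
play_rows:
  increments:
    - {"travel": [0,0,0],"delta_rot": [0,0,0],"grip": 110}
    - {"travel": [0,0,0],"delta_rot": [0,0,0],"grip": 110}
    - {"travel": [0,0,0],"delta_rot": [0,0,0],"grip": 110}
    - {"travel": [0,0,-2],"delta_rot": [0,0,0],"grip": 110}
    - {"travel": [0,0,-4],"delta_rot": [0,0,0],"grip": 110}
    - {"travel": [4,0,-5],"delta_rot": [0,0,0],"grip": 110}
    - {"travel": [4,0,-5],"delta_rot": [0,0,0],"grip": 110}
    - {"travel": [4,0,-5],"delta_rot": [0,0,0],"grip": 110}

```text
t: 4.7
ee_pos: [0.4813, -0.0985, 0.1808]
tcp_rot: [-0.213, -3.125, -0.005]
contact_force: [1.1, 0.3, -0.4]
width: 0.563
grasp_force: 0.0
```

```bash
python3 -c "
from h import *
go(.4709,-.384,.13,22.2)"
```

```text
travel [ -1.16 -11.37   1.99] rot [-0.03 -0.11 12.  ] F [ 1.1  0.3 -0.4] t 4.7 w 0.563
```

Emit:
play_rows:
  increments:
    - {"travel": [-1.2,-11.4,0],"delta_rot": [0,0,12],"grip": 60}
    - {"travel": [-1.2,-11.4,0],"delta_rot": [0,0,12],"grip": 60}
    - {"travel": [-1.2,-11.4,0],"delta_rot": [0,0,12],"grip": 60}
    - {"travel": [-1.2,-11.4,0],"delta_rot": [0,0,12],"grip": 60}
    - {"travel": [-1.2,-11.4,0],"delta_rot": [0,0,12],"grip": 60}
    - {"travel": [-1.2,-11.4,0],"delta_rot": [0,0,12],"grip": 60}
    - {"travel": [-1.2,-11.4,0],"delta_rot": [0,0,12],"grip": 60}
    - {"travel": [-1.2,-11.4,0],"delta_rot": [0,0,12],"grip": 60}

```text
t: 5.5
ee_pos: [0.4797, -0.3892, 0.1799]
tcp_rot: [-1.754, -2.605, -0.001]
contact_force: [0.2, 0.7, -0.7]
width: 0.762
grasp_force: 0.0
```

```bash
python3 -c "
from h import *
go(.4709,-.384,.08,22.2)
A=arm.capture('scene');B=arm.capture('top');cv2.imwrite('pics/scene3.png',A[:,:,::-1]);cv2.imwrite('pics/top3.png',B[:,:,::-1])
o=np.zeros((440,796,3),np.uint8)
a=cv2.resize(A[190:300,195:345],None,fx=2.6,fy=2.6,interpolation=2);b=cv2.resize(B[155:250,228:318],None,fx=4.4,fy=4.4,interpolation=2)
o[:b.shape[0],:b.shape[1]]=b;o[:a.shape[0],400:400+a.shape[1]]=a
cv2.imwrite('pics/c3.png',o[:,:,::-1])"
```

```text
travel [ 0.32 -0.25  4.  ] rot [-0.   -0.02 -0.02] F [ 0.2  0.7 -0.7] t 5.5 w 0.762
```

View pics/c3.png

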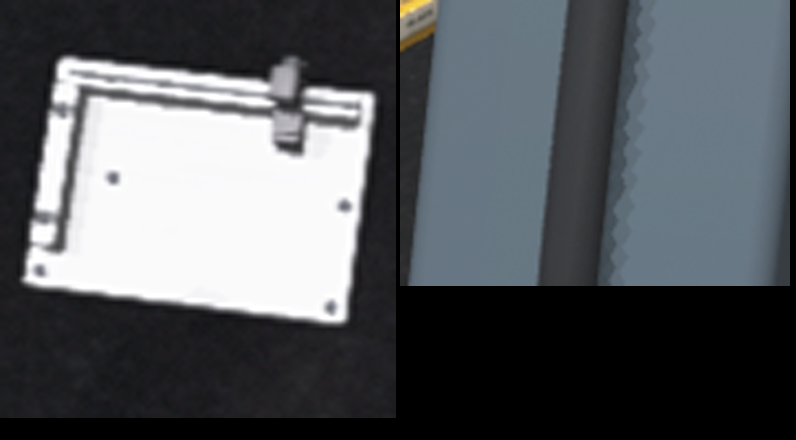

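The stop now stands at crop (285,80), in line with where the clip was at (291,68). I'll check the offset by centroids.

```bash
python3 -c "
from h import *
a=cv2.imread('pics/top0.png',0);b=cv2.imread('pics/top3.png',0)
print(a[164:176,286:302]);print(b[164:190,286:302]);print(a[164:184,260:276])"
```

```text
[[ 25  23  25  29  28  31  32  31  30  31  28  27  31  29  27  26]
 [ 24  25  25  25  29  30  31  30  28  30  27  29  28  30  26  28]
 [ 24  23  25  25  27  26  27  26  25  25  26  25  26  27  28  26]
 [ 28  26  26  26  27  27  37  46  49  39  30  25  28  29  29  31]
 [ 26  28  24  25  25  32  67  99 112  87  45  32  26  30  29  30]
 [ 23  26  25  24  22  35  92 117 119  88  69  58  28  28  27  30]
 [ 26  25  24  25  22  35  92 117 118  86  49  41  30  27  28  30]
 [ 24  24  25  24  20  33  93 119 117  82  39  31  31  29  30  25]
 [ 61  44  27  24  22  24  48  62  65  50  31  26  26  25  24  23]
 [186 147 101  83  77  74  63  50  40  39  42  31  20  17  18  20]
 [248 243 238 220 217 194 150 134 115 109 124 103  75  72  65  63]
 [239 245 247 246 247 247 247 248 237 221 206 196 211 219 205 198]]
[[ 29  27  27  30  30  32  34  33  30  34  30  28  31  30  32  30]
 [ 29  25  29  30  30  31  32  31  31  31  32  28  31  30  27  29]
 [ 25  25  26  27  28  29  29  27  28  29  28  30  28  29  28  28]
 [ 28  30  26  26  29  30  39  47  52  41  29  29  30  32  32  32]
 [ 26  29  26  25  25  31  
[... 2088 characters left out ...]
  38  36  83 184 230 233 236]
 [238 223 220 177 104  74  81  77  57  38  41  57 109 139 157 178]
 [252 251 254 251 191  86  51  50  47  38  41  62 104 123 125 123]
 [132 131 130 133 108  70  54  51  50  52  72 117 199 232 233 231]
 [ 85  82  80  81  98 104 103  98  95  97 122 110 115 141 171 195]
 [170 162 154 143 159 167 163 163 164 163 140  89  69  81  92 101]
 [246 247 248 246 217 171 166 169 170 171 135  75  54  94 110  99]
 [246 247 247 239 202 169 166 169 172 175 132  64  71 186 228 187]
 [245 245 246 235 196 165 166 169 173 173 125  56  77 194 236 231]
 [246 246 247 236 186 143 133 126 117 110  81  45  78 192 232 230]
 [246 247 247 236 188 151 155 163 167 168 121  52  83 194 230 229]]
```

```bash
python3 -c "
from h import *
y=-.1354;d=np.array([-np.sin(y),np.cos(y)]);o=np.array([.5432,-.0631])
for n,uv,z in (('stop',(292.05,173.2),.083),('clip',(293.4,170),.046)): print(n,d@(ray('top',uv,z)[:2]-o))"
```

```text
stop -0.04882199228381133
clip -0.04569213880426424
```

Emit:
play_rows:
  increments:
    - {"travel": [0.3,-0.25,2],"delta_rot": [0,0,0],"grip": 60}
    - {"travel": [0.3,-0.25,3.5],"delta_rot": [0,0,0],"grip": 60}
    - {"travel": [0.3,-0.25,3.5],"delta_rot": [0,0,0],"grip": 60}
    - {"travel": [0.3,-0.25,3.5],"delta_rot": [0,0,0],"grip": 60}

```text
t: 6.0
ee_pos: [0.4719, -0.3826, 0.0934]
tcp_rot: [-1.748, -2.609, -0.001]
contact_force: [0.6, 0.2, 0.7]
width: 0.766
grasp_force: 0.0
```

```bash
python3 -c "
from h import *
go(.4709,-.384,.03,22.2)"
```

```text
travel [-0.04 -0.06  2.54] rot [-0.   -0.01  0.03] F [0.6 0.2 0.7] t 6.0 w 0.766
```

The stop is about 3 mm past the clip: within tolerance, but with little margin. I'll nudge it back about 2.5 mm before taking the square.

```bash
python3 -c "
from h import *
go(.5884,-.118,.15,82.2)"
```

```text
travel [ 8.02  8.34 -2.26] rot [ 0.000e+00 -1.000e-02 -1.197e+01] F [0.6 0.2 0.7] t 6.0 w 0.766
```

Emit:
play_rows:
  increments:
    - {"travel": [0,0,-2.2],"delta_rot": [0,0,-1],"grip": 110}
    - {"travel": [8.0,8.3,-2.2],"delta_rot": [0,0,-12],"grip": 110}
    - {"travel": [8.0,8.3,-2.2],"delta_rot": [0,0,-12],"grip": 110}
    - {"travel": [8.0,8.3,-2.2],"delta_rot": [0,0,-12],"grip": 110}
    - {"travel": [8.0,8.3,-2.2],"delta_rot": [0,0,-12],"grip": 110}
    - {"travel": [8.0,8.3,-2.2],"delta_rot": [0,0,-12],"grip": 110}
    - {"travel": [8.0,8.3,-2.2],"delta_rot": [0,0,-12],"grip": 110}
    - {"travel": [8.0,8.3,-2.2],"delta_rot": [0,0,-12],"grip": 110}

```text
t: 6.8
ee_pos: [0.5915, -0.1151, 0.152]
tcp_rot: [0.195, 3.129, -0.001]
contact_force: [-1.0, -0.4, -0.8]
width: 0.568
grasp_force: 0.0
```

Emit:
play_rows:
  increments:
    - {"travel": [0,0,0],"delta_rot": [0,0,0],"grip": 110}
    - {"travel": [0,0,0],"delta_rot": [0,0,0],"grip": 110}

```text
t: 7.0
ee_pos: [0.5892, -0.1203, 0.1505]
tcp_rot: [0.214, 3.131, -0.002]
contact_force: [-0.5, -0.2, 0.0]
width: 0.567
grasp_force: 0.0
```

```bash
python3 -c "
from h import *
go(.5884,-.118,.056,82.2)"
```

```text
travel [0.06 0.09 3.78] rot [-0.01  0.04 -0.  ] F [-0.5 -0.2  0. ] t 7.0 w 0.567
```

Emit:
play_rows:
  increments:
    - {"travel": [0,0.1,2],"delta_rot": [0,0,0],"grip": 110}
    - {"travel": [0,0.1,3.8],"delta_rot": [0,0,0],"grip": 110}
    - {"travel": [0,0.1,3.8],"delta_rot": [0,0,0],"grip": 110}
    - {"travel": [0,0.1,3.8],"delta_rot": [0,0,0],"grip": 255}
    - {"travel": [0,0.1,3.8],"delta_rot": [0,0,0],"grip": 255}
    - {"travel": [0,0.1,3.8],"delta_rot": [0,0,0],"grip": 255}
    - {"travel": [0,0.1,3.8],"delta_rot": [0,0,0],"grip": 255}
    - {"travel": [0,0.1,3.8],"delta_rot": [0,0,0],"grip": 255}

```text
t: 7.8
ee_pos: [0.5892, -0.1178, 0.0549]
tcp_rot: [0.213, 3.132, -0.001]
contact_force: [0.4, -0.5, 0.6]
width: 0.202
grasp_force: 0.0
```

Emit:
play_rows:
  increments:
    - {"travel": [0,0,0],"delta_rot": [0,0,0],"grip": 255}
    - {"travel": [0,0,0],"delta_rot": [0,0,0],"grip": 255}
    - {"travel": [0,0,0],"delta_rot": [0,0,0],"grip": 255}

```text
t: 8.1
ee_pos: [0.589, -0.1178, 0.0546]
tcp_rot: [0.213, 3.133, -0.001]
contact_force: [-1.6, -0.3, 7.0]
width: 0.159
grasp_force: 15.0
```

```bash
python3 -c "
from h import *
go(.5888,-.1155,.056,82.2)"
```

```text
travel [ 0.02  0.09 -0.06] rot [-0.01  0.02  0.01] F [-1.6 -0.3  7. ] t 8.1 w 0.159
```

Emit:
play_rows:
  increments:
    - {"travel": [0,0.05,0],"delta_rot": [0,0,0],"grip": 255}
    - {"travel": [0,0.1,0],"delta_rot": [0,0,0],"grip": 255}
    - {"travel": [0,0.1,0],"delta_rot": [0,0,0],"grip": 255}
    - {"travel": [0,0.1,0],"delta_rot": [0,0,0],"grip": 255}
    - {"travel": [0,0.1,0],"delta_rot": [0,0,0],"grip": 255}

```text
t: 8.6
ee_pos: [0.5893, -0.1158, 0.0546]
tcp_rot: [0.212, 3.133, -0.002]
contact_force: [-1.7, -1.5, 7.4]
width: 0.162
grasp_force: 15.0
```

Emit:
play_rows:
  increments:
    - {"travel": [0,0,0],"delta_rot": [0,0,0],"grip": 60}
    - {"travel": [0,0,0],"delta_rot": [0,0,0],"grip": 60}
    - {"travel": [0,0,0],"delta_rot": [0,0,0],"grip": 60}
    - {"travel": [0,0,-2],"delta_rot": [0,0,0],"grip": 60}
    - {"travel": [0,0,-4],"delta_rot": [0,0,0],"grip": 60}
    - {"travel": [0,0,-4],"delta_rot": [0,0,0],"grip": 60}

```text
t: 9.2
ee_pos: [0.5934, -0.1166, 0.1596]
tcp_rot: [0.212, 3.121, -0.006]
contact_force: [0.4, -0.0, -0.3]
width: 0.624
grasp_force: 0.0
```

```bash
python3 -c "
from h import *
go(.4709,-.384,.15,22.2)"
```

```text
travel [  3.41 -11.26   0.37] rot [ 0.05  0.16 12.  ] F [ 0.4 -0.  -0.3] t 9.2 w 0.624
```

Emit:
play_rows:
  increments:
    - {"travel": [3.4,-11.3,0],"delta_rot": [0,0,12],"grip": 60}
    - {"travel": [3.4,-11.3,0],"delta_rot": [0,0,12],"grip": 60}
    - {"travel": [3.4,-11.3,0],"delta_rot": [0,0,12],"grip": 60}
    - {"travel": [3.4,-11.3,0],"delta_rot": [0,0,12],"grip": 60}
    - {"travel": [3.4,-11.3,0],"delta_rot": [0,0,12],"grip": 60}
    - {"travel": [3.4,-11.3,0],"delta_rot": [0,0,12],"grip": 60}
    - {"travel": [3.4,-11.3,0],"delta_rot": [0,0,12],"grip": 60}
    - {"travel": [3.4,-11.3,0],"delta_rot": [0,0,12],"grip": 60}

```text
t: 10.0
ee_pos: [0.465, -0.3844, 0.1524]
tcp_rot: [-1.755, -2.604, -0.001]
contact_force: [-0.0, -0.1, 0.1]
width: 0.766
grasp_force: 0.0
```

Emit:
play_rows:
  increments:
    - {"travel": [0,0,0],"delta_rot": [0,0,0],"grip": 60}
    - {"travel": [0,0,2],"delta_rot": [0,0,0],"grip": 60}
    - {"travel": [0,0,2],"delta_rot": [0,0,0],"grip": 60}

```text
t: 10.3
ee_pos: [0.4633, -0.3781, 0.0972]
tcp_rot: [-1.739, -2.599, -0.007]
contact_force: [-1.4, 2.6, -0.2]
width: 0.771
grasp_force: 0.0
```

```bash
python3 -c "
from h import *
go(.4709,-.384,.03,22.2)
b=arm.capture('top');g=cv2.cvtColor(b,7)
y=-.1354;d=np.array([-np.sin(y),np.cos(y)]);o=np.array([.5432,-.0631])
print(g[168:178,286:300])
cv2.imwrite('pics/sq4.png',cv2.resize(np.hstack([b[170:260,360:450],arm.capture('scene')[150:240,380:470]]),None,fx=4.4,fy=4.4,interpolation=2)[:,:,::-1])"
```

```text
travel [-0.37  0.2   2.68] rot [-0.05 -0.16  0.05] F [-1.4  2.6 -0.2] t 10.3 w 0.771
[[ 29  30  26  26  27  31  71 105 119  90  46  34  31  32]
 [ 28  28  28  38  51  59 103 125 125  95  74  61  33  31]
 [ 27  29  50 106 143 150 162 152 130  89  52  44  35  30]
 [ 23  29  76 142 167 171 172 159 113  59  36  36  32  32]
 [ 66  52  90 149 173 175 177 162 106  45  28  30  27  30]
 [198 153 130 161 176 178 181 158 100  61  56  36  23  21]
 [254 237 187 171 177 181 185 155  93  64  94  90  76  75]
 [246 236 190 173 180 184 184 148  82  62  88 158 213 227]
 [165 150 137 146 156 165 168 132  70  77 113 201 239 241]
 [245 230 169  95  77  86  92  74  45  75  90 131 156 168]]
```

View pics/sq4.png

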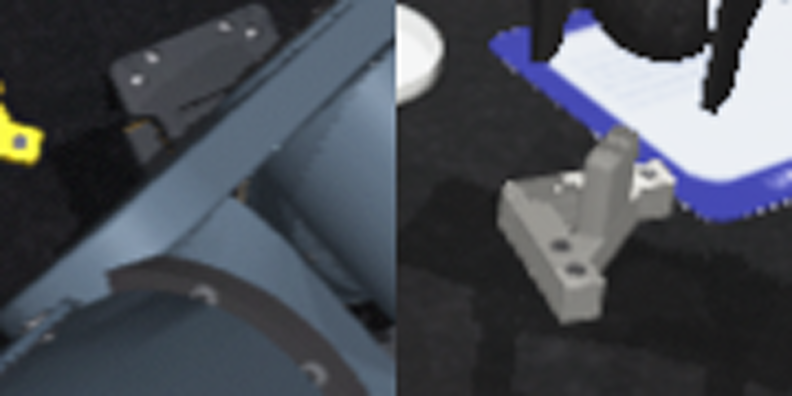

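The scene crop shows the open fingers straddling the grey square's handle: tips at (540,60) and (710,105), handle at (612,150). The yellow square is untouched. I'll descend and grasp.

Emit:
play_rows:
  increments:
    - {"travel": [0,0,0],"delta_rot": [0,0,0],"grip": 60}
    - {"travel": [0,0,0],"delta_rot": [0,0,0],"grip": 60}

```text
t: 10.6
ee_pos: [0.4674, -0.3841, 0.1057]
tcp_rot: [1.748, 2.605, -0.002]
contact_force: [-0.3, -0.4, 1.0]
width: 0.763
grasp_force: 0.0
```

```bash
python3 -c "
from h import *
go(.4709,-.384,.028,22.2)"
```

```text
travel [-0.04  0.13  3.11] rot [0.01 0.05 0.02] F [-0.3 -0.4  1. ] t 10.6 w 0.763
```

Emit:
play_rows:
  increments:
    - {"travel": [0,0.1,1.5],"delta_rot": [0,0,0],"grip": 60}
    - {"travel": [0,0.1,2.5],"delta_rot": [0,0,0],"grip": 60}
    - {"travel": [0,0.1,3.1],"delta_rot": [0,0,0],"grip": 60}
    - {"travel": [0,0.1,3.1],"delta_rot": [0,0,0],"grip": 60}
    - {"travel": [0,0.1,3.1],"delta_rot": [0,0,0],"grip": 255}
    - {"travel": [0,0.1,3.1],"delta_rot": [0,0,0],"grip": 255}
    - {"travel": [0,0.1,3.1],"delta_rot": [0,0,0],"grip": 255}
    - {"travel": [0,0.1,3.1],"delta_rot": [0,0,0],"grip": 255}
  force: 30

```text
t: 11.4
ee_pos: [0.469, -0.3829, 0.0269]
tcp_rot: [1.751, 2.606, -0.001]
contact_force: [0.2, 0.3, -0.1]
width: 0.482
grasp_force: 0.0
```

Emit:
play_rows:
  increments:
    - {"travel": [0,0,0],"delta_rot": [0,0,0],"grip": 255}
    - {"travel": [0,0,0],"delta_rot": [0,0,0],"grip": 255}
    - {"travel": [0,0,0],"delta_rot": [0,0,0],"grip": 255}
    - {"travel": [0,0,0],"delta_rot": [0,0,0],"grip": 255}

```text
t: 11.8
ee_pos: [0.4687, -0.3824, 0.0259]
tcp_rot: [1.752, 2.607, 0.0]
contact_force: [0.8, 0.8, 0.9]
width: 0.16
grasp_force: 30.0
```

```bash
python3 -c "
from h import *
go(.4687,-.3824,.135,22.2);go(.5376,-.0452,.135,37.2)"
```

```text
travel [ 0.    0.   -4.36] rot [ 0.  0. -0.] F [0.8 0.8 0.9] t 11.8 w 0.16
travel [11.45  7.65 -4.36] rot [ 0.  0. -3.] F [0.8 0.8 0.9] t 11.8 w 0.16
```

Emit:
play_rows:
  increments:
    - {"travel": [0,0,-1.5],"delta_rot": [0,0,0],"grip": 255}
    - {"travel": [0,0,-3],"delta_rot": [0,0,0],"grip": 255}
    - {"travel": [0,0,-4.4],"delta_rot": [0,0,0],"grip": 255}
    - {"travel": [0,0,-4.4],"delta_rot": [0,0,0],"grip": 255}

```text
t: 12.2
ee_pos: [0.4707, -0.3849, 0.1403]
tcp_rot: [1.747, 2.6, -0.004]
contact_force: [1.1, -1.2, -3.2]
width: 0.158
grasp_force: 30.0
```

Emit:
play_rows:
  increments:
    - {"travel": [1.5,1,0],"delta_rot": [0,0,-0.4],"grip": 255}
    - {"travel": [3,2,0],"delta_rot": [0,0,-0.8],"grip": 255}
    - {"travel": [4.5,3,0],"delta_rot": [0,0,-1.2],"grip": 255}
    - {"travel": [6,4,0],"delta_rot": [0,0,-1.6],"grip": 255}
    - {"travel": [7.5,5,0],"delta_rot": [0,0,-2],"grip": 255}
    - {"travel": [9,6,0],"delta_rot": [0,0,-2.5],"grip": 255}
    - {"travel": [10.5,7,0],"delta_rot": [0,0,-3],"grip": 255}
    - {"travel": [11.4,7.6,0],"delta_rot": [0,0,-3],"grip": 255}

```text
t: 13.0
ee_pos: [0.5351, -0.0431, 0.134]
tcp_rot: [-1.391, -2.812, 0.0]
contact_force: [0.2, -0.8, -2.8]
width: 0.162
grasp_force: 30.0
```

Emit:
play_rows:
  increments:
    - {"travel": [0,0,0],"delta_rot": [0,0,0],"grip": 255}
    - {"travel": [0,0,0],"delta_rot": [0,0,0],"grip": 255}
    - {"travel": [0,0,0],"delta_rot": [0,0,0],"grip": 255}

```text
t: 13.3
ee_pos: [0.5362, -0.0476, 0.135]
tcp_rot: [-1.397, -2.812, 0.001]
contact_force: [-0.4, -0.2, -2.5]
width: 0.159
grasp_force: 30.0
```

```bash
python3 -c "
from h import *
go(.5376,-.0452,.04,37.2)
A=arm.capture('scene');B=arm.capture('top')
cv2.imwrite('pics/s5.png',cv2.resize(np.hstack([B[130:260,215:345],A[160:290,200:330]]),None,fx=3,fy=3,interpolation=2)[:,:,::-1])"
```

```text
travel [0.04 0.11 3.8 ] rot [-0.01 -0.01 -0.01] F [-0.4 -0.2 -2.5] t 13.3 w 0.159
```

View pics/s5.png

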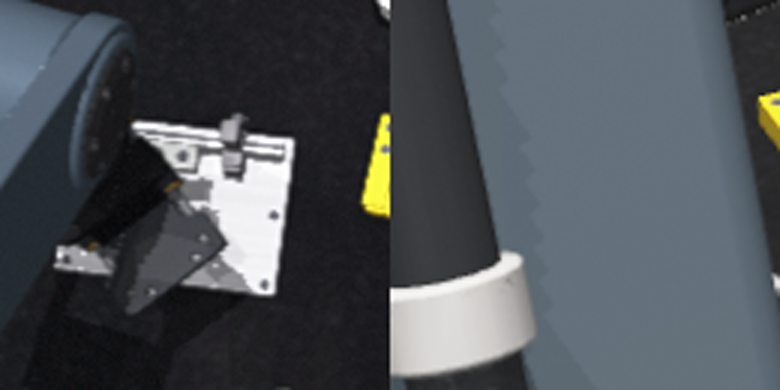

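Top view: the square is held over the plate. Its leg end and screw show at crop (185,157), parallel to the back fence and clear of the stop at (233,150). I'll lower it to just above the plate.

Emit:
play_rows:
  increments:
    - {"travel": [0,0.1,1],"delta_rot": [0,0,0],"grip": 255}
    - {"travel": [0,0.1,2],"delta_rot": [0,0,0],"grip": 255}
    - {"travel": [0,0.1,3],"delta_rot": [0,0,0],"grip": 255}
    - {"travel": [0,0.1,3.5],"delta_rot": [0,0,0],"grip": 255}
    - {"travel": [0,0.1,3.8],"delta_rot": [0,0,0],"grip": 255}
    - {"travel": [0,0.1,3.8],"delta_rot": [0,0,0],"grip": 255}
    - {"travel": [0,0.1,3.8],"delta_rot": [0,0,0],"grip": 255}

```text
t: 14.1
ee_pos: [0.5394, -0.0457, 0.0415]
tcp_rot: [1.397, 2.812, 0.0]
contact_force: [-0.6, 0.2, -3.0]
width: 0.157
grasp_force: 30.0
```

```bash
python3 -c "
from h import *
go(.5567,-.0306,.034,37.2); print(ray('top',(276.7,182.3),.13), arm.sense()['ee_pos'],arm.sense()['ft_torque'])"
```

```text
travel [0.06 0.91 0.3 ] rot [ 0.01  0.01 -0.  ] F [-0.6  0.2 -3. ] t 14.1 w 0.157
[ 0.55834283 -0.0908654   0.13      ] [ 0.53943341 -0.04568341  0.04150616] [0.00921415 0.04556774 0.01251846]
```

Emit:
play_rows:
  increments:
    - {"travel": [0,0,0.15],"delta_rot": [0,0,0],"grip": 255}
    - {"travel": [0,0,0.25],"delta_rot": [0,0,0],"grip": 255}
    - {"travel": [0,0,0.3],"delta_rot": [0,0,0],"grip": 255}
    - {"travel": [0,0,0.3],"delta_rot": [0,0,0],"grip": 255}
    - {"travel": [0,0,0.3],"delta_rot": [0,0,0],"grip": 255}

```text
t: 14.6
ee_pos: [0.539, -0.0453, 0.0339]
tcp_rot: [1.396, 2.813, 0.0]
contact_force: [-1.7, -0.0, 1.6]
width: 0.157
grasp_force: 30.0
```

Emit:
play_rows:
  increments:
    - {"travel": [0,0.2,0],"delta_rot": [0,0,0],"grip": 255}
    - {"travel": [0,0.4,0],"delta_rot": [0,0,0],"grip": 255}
    - {"travel": [0,0.6,0],"delta_rot": [0,0,0],"grip": 255}
    - {"travel": [0,0.7,0],"delta_rot": [0,0,0],"grip": 255}
    - {"travel": [0,0.7,0],"delta_rot": [0,0,0],"grip": 255}
    - {"travel": [0,0.7,0],"delta_rot": [0,0,0],"grip": 255}

```text
t: 15.2
ee_pos: [0.554, -0.0343, 0.0339]
tcp_rot: [1.396, 2.812, 0.001]
contact_force: [0.6, 1.3, 5.2]
width: 0.161
grasp_force: 30.0
```

Emit:
play_rows:
  increments:
    - {"travel": [0,0.04,0],"delta_rot": [0,0,0],"grip": 255}
    - {"travel": [0,0.08,0],"delta_rot": [0,0,0],"grip": 255}
    - {"travel": [0,0.08,0],"delta_rot": [0,0,0],"grip": 255}
    - {"travel": [0,0.08,0],"delta_rot": [0,0,0],"grip": 255}

```text
t: 15.6
ee_pos: [0.5551, -0.0334, 0.0339]
tcp_rot: [1.396, 2.813, 0.0]
contact_force: [-1.6, -0.9, 6.0]
width: 0.159
grasp_force: 30.0
```

Not in contact yet, so I'll continue in small steps.

Emit:
play_rows:
  increments:
    - {"travel": [0,0.04,0],"delta_rot": [0,0,0],"grip": 255}
    - {"travel": [0,0.08,0],"delta_rot": [0,0,0],"grip": 255}
    - {"travel": [0,0.08,0],"delta_rot": [0,0,0],"grip": 255}

```text
t: 15.9
ee_pos: [0.5552, -0.0323, 0.0339]
tcp_rot: [-1.395, -2.814, 0.002]
contact_force: [-4.0, -2.3, 7.7]
width: 0.155
grasp_force: 30.0
```

Emit:
play_rows:
  increments:
    - {"travel": [0,0.04,0],"delta_rot": [0,0,0],"grip": 255}
    - {"travel": [0,0.04,0],"delta_rot": [0,0,0],"grip": 255}
    - {"travel": [0,0.04,0],"delta_rot": [0,0,0],"grip": 255}

```text
t: 16.2
ee_pos: [0.5553, -0.0316, 0.0339]
tcp_rot: [-1.394, -2.813, 0.003]
contact_force: [-5.8, -3.3, 9.3]
width: 0.159
grasp_force: 30.0
```

Emit:
play_rows:
  increments:
    - {"travel": [0.03,0.03,0],"delta_rot": [0,0,0],"grip": 255}
    - {"travel": [0.04,0.04,0],"delta_rot": [0,0,0],"grip": 255}
    - {"travel": [0.04,0.04,0],"delta_rot": [0,0,0],"grip": 255}

```text
t: 16.5
ee_pos: [0.5555, -0.0302, 0.0339]
tcp_rot: [-1.394, -2.812, 0.003]
contact_force: [-4.6, -2.6, 8.7]
width: 0.154
grasp_force: 30.0
```

Emit:
play_rows:
  increments:
    - {"travel": [0.03,0.03,0],"delta_rot": [0,0,0],"grip": 255}
    - {"travel": [0.04,0.04,0],"delta_rot": [0,0,0],"grip": 255}
    - {"travel": [0.04,0.04,0],"delta_rot": [0,0,0],"grip": 255}

```text
t: 16.8
ee_pos: [0.5556, -0.0288, 0.0338]
tcp_rot: [-1.394, -2.812, 0.003]
contact_force: [-5.1, -3.1, 9.7]
width: 0.16
grasp_force: 30.0
```

Emit:
play_rows:
  increments:
    - {"travel": [0.02,0.02,-0.02],"delta_rot": [0,0,0],"grip": 255}
    - {"travel": [0.04,0.04,-0.02],"delta_rot": [0,0,0],"grip": 255}
    - {"travel": [0.04,0.04,-0.02],"delta_rot": [0,0,0],"grip": 255}

```text
t: 17.1
ee_pos: [0.5558, -0.0283, 0.0339]
tcp_rot: [-1.392, -2.814, 0.005]
contact_force: [-5.1, -6.0, 6.2]
width: 0.155
grasp_force: 30.0
```

Emit:
play_rows:
  increments:
    - {"travel": [0.02,0.02,0],"delta_rot": [0,0,0],"grip": 255}
    - {"travel": [0.04,0.04,0],"delta_rot": [0,0,0],"grip": 255}
    - {"travel": [0.04,0.04,0],"delta_rot": [0,0,0],"grip": 255}

```text
t: 17.4
ee_pos: [0.5558, -0.0282, 0.034]
tcp_rot: [-1.391, -2.815, 0.008]
contact_force: [-6.0, -10.0, 6.9]
width: 0.158
grasp_force: 30.0
```

Emit:
play_rows:
  increments:
    - {"travel": [-0.03,0.03,-0.02],"delta_rot": [0,0,0],"grip": 255}
    - {"travel": [-0.05,0.05,-0.02],"delta_rot": [0,0,0],"grip": 255}
    - {"travel": [-0.05,0.05,-0.02],"delta_rot": [0,0,0],"grip": 255}
    - {"travel": [-0.05,0.05,-0.02],"delta_rot": [0,0,0],"grip": 255}

```text
t: 17.8
ee_pos: [0.5558, -0.0282, 0.0341]
tcp_rot: [-1.39, -2.811, 0.009]
contact_force: [-8.4, -9.4, 5.8]
width: 0.162
grasp_force: 30.0
```

```bash
python3 -c "
from h import *
s=arm.sense();M=R.from_rotvec(s['tcp_rot']).as_matrix();print(np.degrees(np.arctan2(M[1,1],M[0,1]))-45,M[:,2],s['ft_torque'],s['ee_pos'],s['contact_force'])
A=arm.capture('scene');B=arm.capture('top')
cv2.imwrite('pics/s6.png',cv2.resize(np.hstack([B[150:250,225:325],A[180:280,200:300]]),None,fx=3.9,fy=3.9,interpolation=2)[:,:,::-1])"
```

```text
-7.603961918934026 [-0.00758778 -0.00282744 -0.99996722] [-1.89114282  1.25288089  0.12142468] [ 0.5558213  -0.02819112  0.03405545] [-8.3591959  -9.41334532  5.78855742]
```

View pics/s6.png

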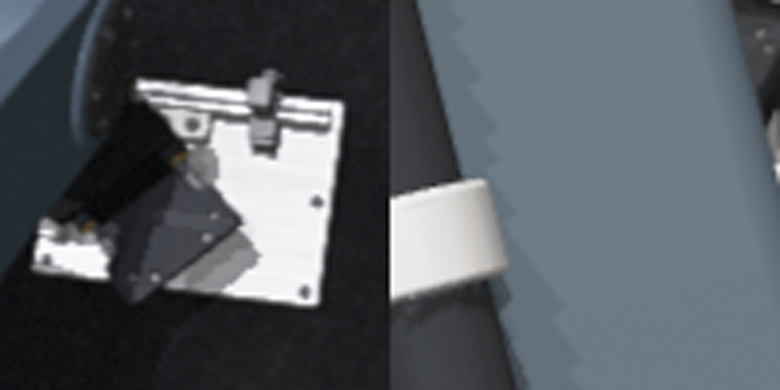

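The top view shows the square tucked into the corner: leg end at crop (193,125) against the back fence, stop at (264,110) clear and in line. Both fences carry load. A touch more push towards the back fence, then settle.

Emit:
play_rows:
  increments:
    - {"travel": [-0.03,0.03,0],"delta_rot": [0,0,0],"grip": 255}
    - {"travel": [-0.04,0.04,0],"delta_rot": [0,0,0],"grip": 255}
    - {"travel": [-0.04,0.04,0],"delta_rot": [0,0,0],"grip": 255}
    - {"travel": [-0.04,0.04,0],"delta_rot": [0,0,0],"grip": 255}
    - {"travel": [-0.04,0.04,0],"delta_rot": [0,0,0],"grip": 255}
    - {"travel": [-0.04,0.04,0],"delta_rot": [0,0,0],"grip": 255}
    - {"travel": [-0.04,0.04,0],"delta_rot": [0,0,0],"grip": 255}
    - {"travel": [-0.04,0.04,0],"delta_rot": [0,0,0],"grip": 255}

```text
t: 18.7
ee_pos: [0.5558, -0.0282, 0.034]
tcp_rot: [-1.388, -2.809, 0.011]
contact_force: [-10.8, -10.6, 7.7]
width: 0.158
grasp_force: 30.0
```

Emit:
play_rows:
  increments:
    - {"travel": [0,0,0],"delta_rot": [0,0,0],"grip": 255}
    - {"travel": [0,0,0],"delta_rot": [0,0,0],"grip": 255}
    - {"travel": [0,0,0],"delta_rot": [0,0,0],"grip": 255}
    - {"travel": [0,0,0],"delta_rot": [0,0,0],"grip": 255}
    - {"travel": [0,0,0],"delta_rot": [0,0,0],"grip": 255}
    - {"travel": [0,0,0],"delta_rot": [0,0,0],"grip": 255}

```text
t: 19.3
ee_pos: [0.5558, -0.0282, 0.0341]
tcp_rot: [-1.388, -2.809, 0.011]
contact_force: [-10.5, -11.0, 7.5]
width: 0.155
grasp_force: 30.0
```

```bash
python3 -c "
from bench import arm
print(arm.close_job())"
```

```text
the job is handed in; nothing more can be done
None
```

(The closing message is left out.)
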